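# Static check: slide the relays into the catch pan, then hold the field meter over it

## Robot

A 7-joint arm with a two-finger parallel gripper is mounted at the origin on the work surface. World frame = base frame: x ahead of the robot, y to its left, z up, the work surface at z = 0. Lengths are in m, angles in rad, forces in N, time in s.
With the tool pointing down it reaches from about 0.425 to 0.925 m from the base axis. Payload 6.8 kg.
Tool frame: the origin (TCP) lies on the centre line of the jaws, within the pads' length; the fingertips stand 8 mm ahead of it and the grasp point (between the pads) lies 11 mm behind it (bot.tips_ahead is the distance from the TCP to the fingertips, in m); z points along the fingers, y is the line along which they close (so a half turn about z gives the same grasp; the last joint's range is limited). The gripper opens to 85 mm and grips with 20 to 120 N. Pads are 22 mm wide; open, the fingers measure 114 mm over their backs; the gripper's body (76 mm by 85 mm) begins 54 mm behind the grasp point. The pads swing forward as they close: fully open they stand 13 mm farther back than shut.
Start: joints at [-1.303, 0.477, 0.022, 1.555, -0.011, 1.109, -0.083], TCP at [0.248, 0.628, 0.239] pointing down, gripper open.
Joint ranges: [-2.96, 2.96], [-0.34, 2.1], [-1.41, 1.46], [0.24, 2.44], [-1.37, 4.51], [0.17, 1.92], [-2.96, 2.96]. Speed limits (rad/s): [2.39, 2.39, 3.14, 3.14, 3.14, 3.14, 3.14].

## Interface

Orientations are given as a unit quaternion [w, x, y, z].
In Python, from station import bot gives the robot as it stands.
- The arm moves only by the tool send_rows, never from a script. Its argument "deltas" is text: rows parted by semicolons, each of 4 numbers parted by spaces: the shift along the tool's x, y, z in m, then the turn about the tool's z in degrees. In form: x y z spin; .... A call has 1 to 5 rows; each row is the pose to reach, as a shift and turn from the pose commanded when the call began, along the tool's axes at that moment; what a row does not reach only later rows make up. A row lasts 1/10 s, in which the tool goes at most 50 mm and 8.59 degrees, less where a joint would pass 70% of its speed; a pose out of reach is approached as far as the arm can. A call with a gripper value outside its range is refused whole. "claw" is the opening, from 0 (shut) to 1 (fully open), set as the call begins (left out, the last holds). The fingers move at their own pace and stop on an object; "force" is the grip in N (left out, the last holds). Time passes only in rows, so rows that repeat a pose let the fingers close. It gives the time, the measured TCP pose, the force, the opening and the grip force at its end, in the units of the state.
- bot.get_obs(): the state, without advancing time (a new reading comes with each control period).
- bot.read_camera(name): name is "scene" or "top" or "wrist"; returns a dict with "img" (480x640x3 uint8, red, green, blue), "depth" (480x640 float32, m along the optical axis (not along the pixel's ray), 0 where there is no reading), "fx", "fy", "cx", "cy" (pixels), "camera_from_world" (4x4, takes a point from world to camera coordinates). Camera axes: x right, y up, looking along -z (the intrinsics and any distortion apply to the point x, -y, -z); pixel columns grow to the right and rows downward; lengths in m; the calibration is good to about 2 mm. The wrist camera is an equidistant fisheye: a pixel r from the principal point sees the ray r / f radians off the axis. A picture is of the moment at which its call begins.
- bot.hand_in(): hands the job in; it is judged then, once.
Trained networks look in a picture, given as the dict that the camera call returned (one of the last four; its "shot" number tells which), for a name from the list of things; names that differ only in an ending like _2 or _b are one class to them, and where a whole thing is asked for, a point or a joint stands for the part that bears it (a point fixed in the world has none). Each returns a list of dicts, best first, with "confidence" (0 to 1); they miss things now and then, are a little off and sometimes report something else, mostly with a low value. They report only what shows in the picture. A call takes as long as a camera call. They do not tell look-alikes from the thing itself.
- bot.masks_of(picture, query): "mask" (480x640 bool, what is visible of it).
- bot.landmark_of(picture, query): "xyz" ([x, y, z] in m, in world coordinates, good to about 4 mm: a listed point, or the origin of a listed thing).
The state is a dict: "t": time; "q": joint angles; "joint_vel": joint speeds; "joint_torque": joint torques, N m; "eef_pos": TCP position; "tool_rot": TCP orientation; "contact_force": force on the tool from outside, world axes, zero at the start; "torque": the same for the moment, N m; "gripper_width": opening from 0.0 (shut) to 1.0 (fully open); "grasp_force": force on a finger pad.
Only numpy, scipy, OpenCV 4.12 (cv2) and the standard library are available. Lean on these libraries where they do the work, as an engineer would, in place of code of your own. Each camera call takes 0.05 s, during which the arm holds its last target. There are 200 camera calls.

## Task

Check how much static the relays pick up: take the parts tray, tip it so that all three relays slide off its open end into the square metal catch pan, without the gripper touching the relays, and set the empty tray back down flat on the bench. Then draw the field meter up out of its holder, carry it over the top of the circuit board fixture and its clear guard, and finish holding it still in the gripper: upright, nose down, centred over the pan, its nose about 25 mm above the pan's rim and touching nothing. Do not knock the meter or the hand against the fixture, never let the meter touch the pan, and leave everything else on the bench where it is.

Things in the scene. Friction and masses are not known exactly. Their poses are not given: they have to be found in the camera images.
- tray: light grey plastic tray lying flat, loose, 70 g: floor 150 (x) x 60 (y) x 3 mm, walls 3 mm thick, 26 mm high over all. Its -x end is open (side walls only 14 mm high in the last 40 mm there); a thumb tab sticks out 20 mm at wall-top height at +x. Origin: centre of its underside, z up. Grip it across the side walls (60 mm) at its middle. Relays start to slide at 14 to 20 degrees of tilt
- tray_lip (a point): middle of the open end's edge, on the top of the tray floor: 75 mm to -x of the tray's origin and 3 mm above its underside; axes as the tray's
- relay1: dark plastic power relay with five short pins at one end, a block 24 x 18 x 16 mm (x, y, z), 15 g, loose on the tray floor; origin: centre of the block
- relay2: the second relay, same as relay1
- relay3: the third relay, same as relay1
- pan: catch pan, fixed to the bench: square stainless pan 150 x 150 mm outside, walls 2.5 mm, 31 mm deep inside, rim 64 mm above the bench; on white insulators over a black base 160 x 160 x 12 mm. Origin: centre of the base's underside; x and y along its sides, z up
- pan_rim (a point): centre of the pan's mouth, at rim height (64 mm above the bench); axes as the pan's
- meter: static field meter, loose, 160 g: beige box 26 mm thick (x), 66 wide (y), 125 tall (z), display and keys on its -x face, brass sensing aperture in its nose. Origin: centre of its nose (underside); z up along the body. It stands nose down in the holder, nose 6 mm and top 131 mm above the bench. Grip it across the 26 mm thickness, near the top
- holder: black bench holder of the meter, fixed: foot 90 x 110 x 6 mm and a pocket 30 x 70 mm inside (2 mm clearance all round) with its rim 40 mm above the bench: raise the meter 35 mm or more before moving it sideways. Origin: centre of the underside; axes as the meter's
- fixture: fixed obstacle between holder and pan: white base 200 (x) x 110 (y) x 10 mm with a green circuit board whose parts reach 86 mm above the bench; along its +y side (the pan's) an upright clear guard panel with aluminium edges, 5 mm thick, 47 mm to +y of the origin, top 143 mm above the bench. Origin: centre of the underside
- multimeter: bystander: dark grey multimeter lying flat, 180 x 86 x 36 mm; origin: centre of its underside
- solder: bystander: white spool of solder standing flat, 62 mm across, 40 mm high; origin: centre of its underside
- adapter: bystander: black power adapter brick 105 x 46 x 30 mm; origin: centre of its underside
- tape: bystander: roll of brown tape lying flat, 90 mm across, 19 mm high; origin: centre of its underside
- alcohol: bystander: white bottle 54 mm across, 130 mm tall, standing; origin: centre of its underside
- screwdriver: bystander: screwdriver lying on the bench, 170 mm long; origin near its middle, underside
- heatsink: bystander: finned aluminium heat sink 60 x 40 x 25 mm; origin: centre of its underside
Mind the look-alikes: they are no part of the job. Leave any green or purple look-alike of the meter alone.

How it is judged:
On the way, in this order (a step that is already met when the one before it is completed fails the run):
1. all three relays have slid into the catch pan off the tipped tray, which the gripper holds off the bench (x of relay1 in the frame of pan_rim between -0.066 and 0.066 m and y of relay1 in the frame of pan_rim between -0.066 and 0.066 m and z of relay1 in the frame of pan_rim between -0.04 and 0.015 m and x of relay2 in the frame of pan_rim between -0.066 and 0.066 m and y of relay2 in the frame of pan_rim between -0.066 and 0.066 m and z of relay2 in the frame of pan_rim between -0.04 and 0.015 m and x of relay3 in the frame of pan_rim between -0.066 and 0.066 m and y of relay3 in the frame of pan_rim between -0.066 and 0.066 m and z of relay3 in the frame of pan_rim between -0.04 and 0.015 m and height (world z) of tray above 0.03 m and angle between tray's own z axis and vertical above 0.15 rad and contact force between tray and the fingers above 0.5 N), for 0.1 s.
2. the meter is carried across the fixture with its nose higher than the top of the guard (x of meter in the frame of fixture between -0.2 and 0.2 m and y of meter in the frame of fixture between -0.055 and 0.055 m and height (world z) of meter above 0.143 m), for 0.05 s.
At the end, for the whole second after the job is handed in: Meter held still by the fingers, upright within 0.12 rad, nose within 20 mm of the pan centre along each pan side and 15 to 35 mm above the rim, touching nothing else; three relays inside the pan, their centres at most 15 mm above its rim; tray flat on the bench, let go (x of relay1 in the frame of pan_rim between -0.066 and 0.066 m and y of relay1 in the frame of pan_rim between -0.066 and 0.066 m and z of relay1 in the frame of pan_rim between -0.04 and 0.015 m and x of relay2 in the frame of pan_rim between -0.066 and 0.066 m and y of relay2 in the frame of pan_rim between -0.066 and 0.066 m and z of relay2 in the frame of pan_rim between -0.04 and 0.015 m and x of relay3 in the frame of pan_rim between -0.066 and 0.066 m and y of relay3 in the frame of pan_rim between -0.066 and 0.066 m and z of relay3 in the frame of pan_rim between -0.04 and 0.015 m and height (world z) of tray below 0.01 m and angle between tray's own z axis and vertical below 0.08 rad and contact force between tray and anything else above 0.2 N and contact force between tray and the arm below 0.1 N and contact force between tray and the fingers below 0.1 N and x of meter in the frame of pan_rim between -0.02 and 0.02 m and y of meter in the frame of pan_rim between -0.02 and 0.02 m and z of meter in the frame of pan_rim between 0.015 and 0.035 m and angle between meter's own z axis and vertical below 0.12 rad and contact force between meter and the fingers above 2 N and contact force between meter and pan below 0.1 N and contact force between meter and relay1 below 0.1 N and contact force between meter and relay2 below 0.1 N and contact force between meter and relay3 below 0.1 N and linear speed of meter below 0.02 m/s and angular speed of meter below 0.15 rad/s); the arm keeps its last pose, push and grip.
It fails at once if the gripper or arm touches a relay (contact force between any of relay1, relay2, relay3 and the fingers above 0.3 N or contact force between any of relay1, relay2, relay3 and the arm above 0.3 N).
It fails at once if the meter touches the pan (contact force between meter and pan above 0.3 N).
It fails at once if the meter or the hand knocks against the board fixture (contact force between any of meter, the arm, the fingers and fixture above 2 N).
It fails at once if a bystander on the bench is moved by more than 20 mm (distance of any of multimeter, solder, adapter, tape, alcohol, screwdriver, heatsink from where it was at the start of the episode above 0.02 m).
It also fails if it takes over 72 s, if anything falls off the work surface, if the arm or the gripper's body presses on something with over 40 N, if the wrist force passes 120 N, or if a joint passes its speed limit or range.

## Working session

There is one attempt and no reset: what is moved stays moved. The work goes in short steps, Python scripts to look and compute and a tool call to move; the robot and the scene stay as the last step left them, time stands still between calls to the robot, and variables do not carry over. Pictures are saved under pics/ and viewed, at most 10 in all, crops included, and the job is handed in when it is done.

Besides the shell and the picture viewer there is one more tool, called after ">>>" as name(argument=value, ...) on one line, values as JSON. send_rows: Moves the arm, as the interface text tells. Its arguments: {"type":"object","properties":{"deltas":{"type":"string"},"claw":{"type":"number"},"force":{"type":"number"}},"required":["deltas"]}

```bash
mkdir -p pics; ls; cat > h.py <<'E'
from station import bot
import numpy as np, cv2
def world(p,mask=None):
    T=np.linalg.inv(p["camera_from_world"]); d=p["depth"]
    v,u=np.nonzero((d>0)&(mask if mask is not None else True)); z=d[v,u]
    c=np.stack([(u-p["cx"])/p["fx"]*z,-(v-p["cy"])/p["fy"]*z,-z,np.ones_like(z)])
    return (T@c)[:3].T
E
python3 - <<'E'
from h import *
o=bot.get_obs(); print({k:np.round(o[k],3).tolist() for k in("t","eef_pos","tool_rot")},bot.tips_ahead)
for n in("top","scene"):
    p=bot.read_camera(n); cv2.imwrite(f"pics/{n}0.png",p["img"][:,:,::-1])
    print(n,np.round(np.linalg.inv(p["camera_from_world"]),3).tolist(),p["fx"])
    for q in("tray","tray_lip","relay1","pan","pan_rim","meter","holder","fixture","multimeter","solder","adapter","tape","alcohol","screwdriver","heatsink"):
        print(q,[(np.round(r["xyz"],3).tolist(),round(r["confidence"],2)) for r in bot.landmark_of(p,q)][:4])
    for q in("tray","pan","meter","fixture","holder"):
        for r in bot.masks_of(p,q)[:3]:
            w=world(p,r["mask"]); 
            if len(w)<30: continue
            hi=w[w[:,2]>np.percentile(w[:,2],98)-.012]
            print(" mask",q,round(r["confidence"],2),len(w),np.round(np.percentile(w,[1,99],axis=0),3).tolist(),[np.round(x,3) for x in cv2.minAreaRect(hi[:,:2].astype(np.float32)*1000)])
E
```

```text
pics
{'t': 0.0, 'eef_pos': [0.248, 0.627, 0.238], 'tool_rot': [-0.0, 0.187, 0.982, -0.001]} 0.008
top [[-0.003, 0.984, -0.181, 0.322], [-1.0, -0.005, -0.01, -0.039], [-0.01, 0.181, 0.983, 1.308], [0.0, 0.0, 0.0, 1.0]] 612.459053385061
tray [([0.535, 0.331, -0.003], 0.79)]
tray_lip [([0.468, 0.332, -0.001], 0.78)]
relay1 [([0.545, 0.33, 0.009], 0.63), ([0.501, 0.335, 0.01], 0.57), ([0.584, 0.33, 0.01], 0.39)]
pan [([0.564, 0.077, -0.001], 0.86)]
pan_rim [([0.562, 0.078, 0.063], 0.83)]
meter [([0.336, -0.391, -0.002], 0.96), ([0.463, -0.316, 0.011], 0.86), ([0.438, -0.452, -0.002], 0.7)]
holder [([0.465, -0.318, -0.004], 0.88)]
fixture [([0.528, -0.152, 0.0], 0.78), ([0.467, 0.33, 0.001], 0.61), ([0.542, 0.328, 0.013], 0.42)]
multimeter [([0.704, 0.333, -0.001], 0.57)]
solder [([0.369, -0.29, -0.002], 0.75)]
adapter [([0.723, 0.142, -0.002], 0.56), ([0.711, -0.286, -0.003], 0.54)]
tape [([0.564, 0.076, 0.064], 0.7), ([0.355, 0.195, -0.003], 0.68), ([0.566, 0.076, 0.001], 0.65)]
alcohol [([0.709, -0.284, -0.002], 0.81)]
screwdriver [([0.365, -0.06, 0.0], 0.92), ([0.543, 0.329, 0.01], 0.
[... 2628 characters left out ...]
 -0.347, 0.037], [0.487, -0.284, 0.131]] [array([ 467.396, -317.445]), array([67.85 , 25.435]), np.float64(73.015)]
 mask meter 0.79 766 [[0.307, -0.398, 0.008], [0.372, -0.377, 0.125]] [array([ 341.592, -390.918]), array([64.038, 23.212]), np.float64(6.854)]
 mask meter 0.64 1192 [[0.413, -0.471, 0.005], [0.473, -0.431, 0.125]] [array([ 440.455, -450.651]), array([25.934, 65.281]), np.float64(69.917)]
 mask fixture 0.92 4989 [[0.431, -0.205, 0.001], [0.632, -0.094, 0.143]] [array([ 529.682, -103.817]), array([ 11.652, 206.858]), np.float64(86.861)]
 mask holder 0.68 920 [[0.426, -0.376, -0.001], [0.519, -0.259, 0.04]] [array([ 466.233, -317.502]), array([83.729, 39.373]), np.float64(72.43)]
```

View pics/top0.png

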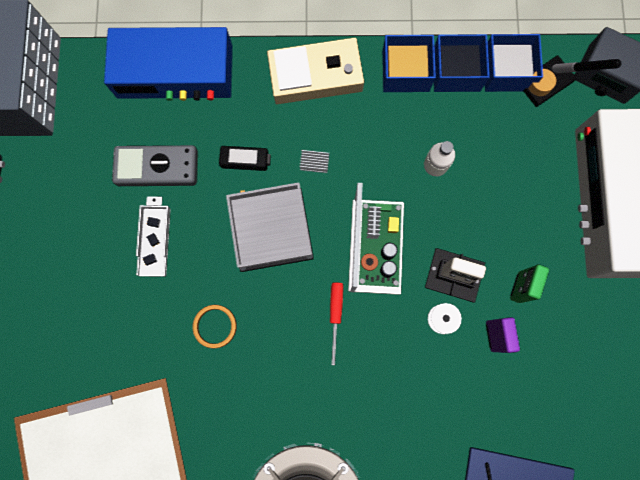

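View pics/scene0.png

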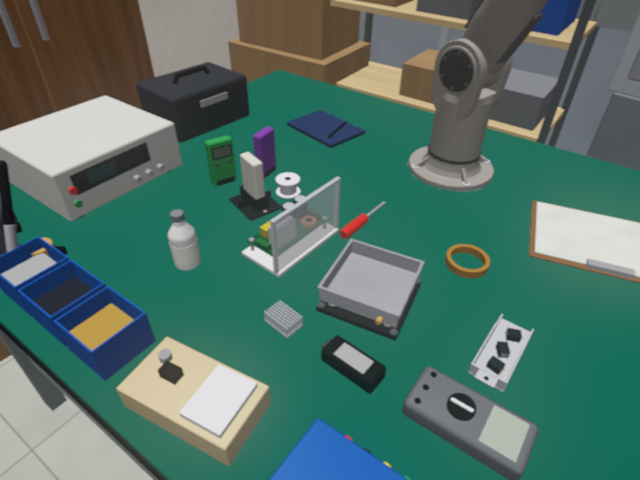

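The views show the tray at top px (153,238), the pan at (270,228), the guard at (357,237) and the beige meter in its holder at (467,268). The green (530,283) and purple (503,335) meters are the decoys. The tool can't tilt, so I'll lever the gripped tray open-end-down by pressing its tab end on the guard top, with its lip over the pan.

```bash
cat > go.py <<'E'
# go.py x y z yaw: shift/spin in tool axes from measured pose to world target; yaw = closing axis (deg, mod 180 unless 5th arg)
from h import *; import sys
from scipy.spatial.transform import Rotation as Ro
a=[float(x) for x in sys.argv[1:]]
o=bot.get_obs(); q=np.array(o["tool_rot"]); R=Ro.from_quat(np.r_[q[1:],q[0]]).as_matrix()
yaw=np.degrees(np.arctan2(R[1,1],R[0,1])); d=R.T@(np.array(a[:3])-o["eef_pos"])
s=-((a[3]-yaw+90)%180-90)
print("t",round(o["t"],2),"pos",np.round(o["eef_pos"],4),"yaw",round(yaw,1),"tilt",np.round(np.degrees(np.arccos(-R[2,2])),2),"q7",round(o["q"][6],2),"->",np.round(d,4),"spin",round(s,1),"F",np.round(o["contact_force"],1),"w",round(float(o["gripper_width"]),3),"g",round(float(o["grasp_force"]),1))
E
```

>>> send_rows(deltas="-0.381 -0.168 0.11 -20.5;-0.381 -0.168 0.11 -20.5;-0.381 -0.168 0.11 -20.5;-0.381 -0.168 0.11 -20.5;-0.381 -0.168 0.11 -20.5", claw=1, force=40)

```text
t: 2.6
eef_pos: [0.419, 0.4546, 0.1753]
tool_rot: [0.0, 0.009, 1.0, 0.0]
contact_force: [1.0, 0.5, 0.1]
gripper_width: 1.001
grasp_force: 0.0
```

```bash
python3 go.py 0.541 0.330 0.12 89
```

```text
t 2.6 pos [0.419  0.4546 0.1753] yaw 89.0 tilt 0.04 q7 0.62 -> [-0.1242 -0.1224  0.0552] spin -0.0 F [1.  0.5 0.1] w 1.001 g 0.0
```

>>> send_rows(deltas="-0.124 -0.122 0.055 0;-0.124 -0.122 0.055 0;-0.124 -0.122 0.055 0;-0.124 -0.122 0.055 0;-0.124 -0.122 0.055 0")

```text
t: 3.1
eef_pos: [0.5432, 0.325, 0.1189]
tool_rot: [0.0, 0.014, 1.0, -0.002]
contact_force: [-0.6, 0.2, 0.6]
gripper_width: 1.0
grasp_force: 0.0
```

```bash
python3 go.py 0.541 0.330 0.0105 89; python3 - <<'E'
from h import *
p=bot.read_camera("wrist"); cv2.imwrite("pics/w1.png",p["img"][:,:,::-1])
for q in("tray","tray_lip","relay1"): print(q,[(np.round(r["xyz"],3).tolist(),round(r["confidence"],2)) for r in bot.landmark_of(p,q)][:3])
E
```

```text
t 3.1 pos [0.5432 0.325  0.1189] yaw 88.5 tilt 0.26 q7 0.92 -> [0.0023 0.0054 0.1084] spin -0.5 F [-0.6  0.2  0.6] w 1.0 g 0.0
tray [([0.536, 0.328, 0.004], 0.69)]
tray_lip [([0.464, 0.33, 0.004], 0.55)]
relay1 [([0.577, 0.33, 0.013], 0.89), ([0.497, 0.335, 0.011], 0.73), ([0.54, 0.33, 0.011], 0.57)]
```

View pics/w1.png

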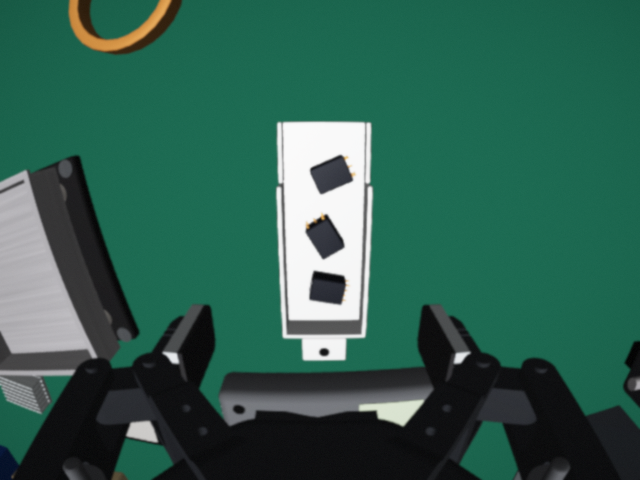

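The tray lies between the open jaws in the wrist view, centred at px (325,230), with its lip at the top and tab at the bottom. I'm descending to grip it.

>>> send_rows(deltas="0.003 0.005 0.04 0;0.003 0.005 0.08 0;0.003 0.005 0.1 0;0.003 0.005 0.108 0;0.003 0.005 0.108 0")

```text
t: 3.8
eef_pos: [0.5354, 0.338, 0.012]
tool_rot: [-0.001, 0.008, 1.0, -0.0]
contact_force: [-0.3, 0.1, 0.9]
gripper_width: 1.003
grasp_force: 0.0
```

>>> send_rows(deltas="0 0 0 0;0 0 0 0;0 0 0 0;0 0 0 0;0 0 0 0", claw=0.4, force=40)

```text
t: 4.3
eef_pos: [0.5376, 0.3377, 0.0143]
tool_rot: [0.001, 0.009, 1.0, 0.001]
contact_force: [-1.1, 0.9, 6.2]
gripper_width: 0.694
grasp_force: 44.1
```

>>> send_rows(deltas="0 0 0 0;0 0 0 0;0 0 0 0;0 0 0 0;0 0 0 0")

```text
t: 4.8
eef_pos: [0.5376, 0.3377, 0.0143]
tool_rot: [0.001, 0.009, 1.0, 0.001]
contact_force: [-0.1, 0.2, 7.1]
gripper_width: 0.686
grasp_force: 44.1
```

```bash
python3 go.py 0.540 0.330 0.20 89
```

```text
t 4.8 pos [0.5376 0.3377 0.0143] yaw 89.0 tilt 0.17 q7 0.91 -> [-0.003  -0.0073 -0.1857] spin -0.0 F [-0.1  0.2  7.1] w 0.686 g 44.1
```

>>> send_rows(deltas="0 0 -0.005 0;0 0 -0.015 0;0 0 -0.03 0;0 0 -0.05 0;0 0 -0.075 0")

```text
t: 5.3
eef_pos: [0.5362, 0.3366, 0.0886]
tool_rot: [-0.0, 0.009, 1.0, -0.0]
contact_force: [0.3, -0.2, -0.8]
gripper_width: 0.692
grasp_force: 43.2
```

>>> send_rows(deltas="0 0 -0.03 0;0 0 -0.06 0;0 0 -0.09 0;0 0 -0.12 0;0 0 -0.14 0")

```text
t: 5.8
eef_pos: [0.5371, 0.3371, 0.2313]
tool_rot: [0.001, 0.009, 1.0, 0.001]
contact_force: [0.5, 0.8, -1.0]
gripper_width: 0.691
grasp_force: 43.3
```

```bash
python3 go.py 0.540 -0.02 0.235 0;  python3 - <<'E'
from h import *
p=bot.read_camera("scene"); cv2.imwrite("pics/s2.png",p["img"][:,:,::-1])
for q in("tray","tray_lip","relay1"): print(q,[(np.round(r["xyz"],3).tolist(),round(r["confidence"],2)) for r in bot.landmark_of(p,q)][:3])
E
```

```text
t 5.8 pos [0.5371 0.3371 0.2313] yaw 89.0 tilt 0.22 q7 0.91 -> [-0.0094 -0.357  -0.0045] spin 89.0 F [ 0.5  0.8 -1. ] w 0.691 g 43.3
tray [([0.536, 0.337, 0.216], 0.66)]
tray_lip [([0.468, 0.338, 0.218], 0.73)]
relay1 [([0.496, 0.34, 0.226], 0.85), ([0.542, 0.338, 0.225], 0.63), ([0.584, 0.336, 0.228], 0.63)]
```

View pics/s2.png

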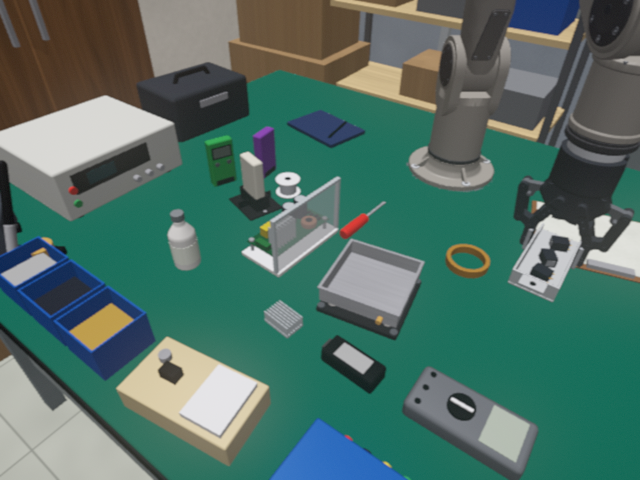

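>>> send_rows(deltas="0 -0.008 0 3;0 -0.025 0 9;0 -0.05 0 16;0 -0.08 0 24;-0.01 -0.11 0 32")

```text
t: 6.5
eef_pos: [0.5425, 0.2257, 0.2257]
tool_rot: [-0.002, 0.286, 0.958, -0.001]
contact_force: [1.1, -0.1, -1.8]
gripper_width: 0.694
grasp_force: 43.3
```

```bash
python3 go.py 0.560 -0.037 0.235 -3
```

```text
t 6.5 pos [0.5425 0.2257 0.2257] yaw 56.7 tilt 0.23 q7 0.55 -> [-0.1587 -0.21   -0.009 ] spin 59.7 F [ 1.1 -0.1 -1.8] w 0.694 g 43.3
```

>>> send_rows(deltas="-0.017 -0.022 -0.002 8;-0.035 -0.046 -0.004 16;-0.053 -0.07 -0.006 24;-0.071 -0.094 -0.008 32;-0.088 -0.116 -0.009 40")

```text
t: 7.0
eef_pos: [0.554, 0.0797, 0.2351]
tool_rot: [-0.001, 0.598, 0.802, -0.001]
contact_force: [0.2, 0.1, -1.2]
gripper_width: 0.691
grasp_force: 43.3
```

```bash
python3 go.py 0.560 -0.037 0.235 -3
```

```text
t 7.0 pos [0.554  0.0797 0.2351] yaw 16.6 tilt 0.16 q7 0.16 -> [-0.1135 -0.0276  0.0002] spin 19.6 F [ 0.2  0.1 -1.2] w 0.691 g 43.3
```

>>> send_rows(deltas="-0.028 -0.007 0 6;-0.055 -0.014 0 12;-0.08 -0.02 0 17;-0.1 -0.025 0 19.6;-0.1135 -0.0276 0 19.6")

```text
t: 7.5
eef_pos: [0.5611, -0.0369, 0.2355]
tool_rot: [-0.0, 0.724, 0.69, -0.001]
contact_force: [-0.2, -0.1, -0.6]
gripper_width: 0.691
grasp_force: 43.3
```

>>> send_rows(deltas="0 0 0 0;0 0 0 0;0 0 0 0")

```text
t: 7.8
eef_pos: [0.5619, -0.0334, 0.2362]
tool_rot: [-0.0, 0.722, 0.692, 0.0]
contact_force: [-0.0, 0.8, -1.4]
gripper_width: 0.693
grasp_force: 43.3
```

```bash
python3 go.py 0.560 -0.037 0.170 -3;  python3 - <<'E'
from h import *
for c in("scene","top"):
    p=bot.read_camera(c); 
    if c=="scene": cv2.imwrite("pics/s3.png",p["img"][:,:,::-1])
    for q in("tray","tray_lip","relay1"): print(q,[(np.round(r["xyz"],3).tolist(),round(r["confidence"],2)) for r in bot.landmark_of(p,q)][:3])
E
```

```text
t 7.8 pos [ 0.5619 -0.0334  0.2362] yaw -2.5 tilt 0.05 q7 0.07 -> [-0.0037 -0.0017  0.0662] spin 0.5 F [-0.   0.8 -1.4] w 0.693 g 43.3
tray [([0.559, -0.034, 0.223], 0.62), ([0.564, -0.078, 0.23], 0.43)]
tray_lip [([0.569, 0.038, 0.225], 0.92)]
relay1 [([0.568, 0.004, 0.233], 0.65), ([0.564, -0.039, 0.228], 0.52), ([0.564, -0.081, 0.233], 0.39)]
tray []
tray_lip [([0.368, -0.287, -0.002], 0.49)]
relay1 []
```

View pics/s3.png

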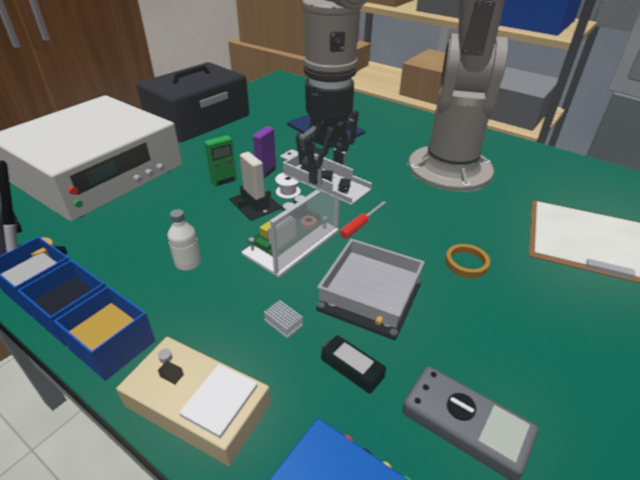

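>>> send_rows(deltas="-0.005 0 0.015 0.5;-0.005 0 0.035 0.5;-0.005 0 0.055 0.5;-0.005 0 0.067 0.5;-0.005 0 0.072 0.5", claw=0.4, force=25)

```text
t: 8.7
eef_pos: [0.561, -0.04, 0.1633]
tool_rot: [-0.001, 0.726, 0.688, -0.001]
contact_force: [-0.0, 0.4, -1.5]
gripper_width: 0.69
grasp_force: 43.2
```

>>> send_rows(deltas="0 0 0.004 0;0 0 0.008 0;0 0 0.012 0;0 0 0.015 0;0 0 0.015 0")

```text
t: 9.2
eef_pos: [0.5623, -0.0396, 0.1499]
tool_rot: [0.0, 0.726, 0.688, 0.001]
contact_force: [1.2, 2.0, 3.1]
gripper_width: 0.69
grasp_force: 44.1
```

```bash
python3 go.py 0.560 -0.037 0.130 -3;  python3 - <<'E'
from h import *
p=bot.read_camera("scene")
for q in("tray","tray_lip","relay1"): print(q,[(np.round(r["xyz"],3).tolist(),round(r["confidence"],2)) for r in bot.landmark_of(p,q)][:3])
E
```

```text
t 9.2 pos [ 0.5623 -0.0396  0.1499] yaw -3.1 tilt 0.09 q7 0.13 -> [ 0.0024 -0.0025  0.0199] spin -0.1 F [1.2 2.  3.1] w 0.69 g 44.1
tray [([0.557, -0.041, 0.138], 0.86), ([0.564, 0.078, 0.062], 0.67)]
tray_lip [([0.569, 0.033, 0.134], 0.86)]
relay1 [([0.563, -0.046, 0.145], 0.62), ([0.565, -0.003, 0.142], 0.6)]
```

>>> send_rows(deltas="0 0 0.003 0;0 0 0.006 0;0 0 0.009 0;0 0 0.011 0;0 0 0.013 0")

```text
t: 9.9
eef_pos: [0.5616, -0.0399, 0.1362]
tool_rot: [-0.0, 0.726, 0.688, 0.0]
contact_force: [0.6, 3.7, 4.4]
gripper_width: 0.689
grasp_force: 45.4
```

```bash
python3 go.py 0.560 -0.037 0.130 -3;  python3 - <<'E'
from h import *
p=bot.read_camera("scene")
for q in("tray","tray_lip","relay1"): print(q,[(np.round(r["xyz"],3).tolist(),round(r["confidence"],2)) for r in bot.landmark_of(p,q)][:3])
E
```

```text
t 9.9 pos [ 0.5616 -0.0399  0.1362] yaw -3.1 tilt 0.02 q7 0.14 -> [ 0.0028 -0.0017  0.0062] spin -0.1 F [0.6 3.7 4.4] w 0.689 g 45.4
tray [([0.558, -0.046, 0.127], 0.63)]
tray_lip [([0.569, 0.025, 0.106], 0.8), ([0.564, 0.071, 0.002], 0.72), ([0.354, 0.19, 0.001], 0.52)]
relay1 [([0.565, -0.009, 0.124], 0.45), ([0.565, -0.047, 0.136], 0.45), ([0.568, 0.021, 0.105], 0.2)]
```

>>> send_rows(deltas="0 0 0.002 0;0 0 0.004 0;0 0 0.006 0;0 0 0.008 0;0 0 0.01 0")

```text
t: 10.6
eef_pos: [0.5615, -0.04, 0.1262]
tool_rot: [-0.0, 0.726, 0.688, -0.0]
contact_force: [0.1, 4.1, 3.8]
gripper_width: 0.689
grasp_force: 46.4
```

>>> send_rows(deltas="0 0 0 0;0 0 0 0;0 0 0 0;0 0 0 0;0 0 0 0")

```text
t: 11.1
eef_pos: [0.5614, -0.0402, 0.1264]
tool_rot: [-0.0, 0.726, 0.687, -0.0]
contact_force: [-0.1, 3.6, 2.3]
gripper_width: 0.698
grasp_force: 46.1
```

```bash
python3 go.py 0.560 -0.037 0.130 -3;  python3 - <<'E'
from h import *
p=bot.read_camera("scene"); cv2.imwrite("pics/s4.png",p["img"][120:360,200:520,::-1].repeat(2,0).repeat(2,1))
for q in("tray","tray_lip","relay1"): print(q,[(np.round(r["xyz"],3).tolist(),round(r["confidence"],2)) for r in bot.landmark_of(p,q)][:3])
E
```

```text
t 11.1 pos [ 0.5614 -0.0402  0.1264] yaw -3.1 tilt 0.02 q7 0.14 -> [ 0.0031 -0.0016 -0.0036] spin -0.1 F [-0.1  3.6  2.3] w 0.698 g 46.1
tray [([0.558, -0.052, 0.118], 0.88), ([0.528, -0.154, 0.004], 0.45)]
tray_lip [([0.568, 0.015, 0.087], 0.95), ([0.372, -0.287, 0.001], 0.72)]
relay1 [([0.363, -0.057, 0.0], 0.72), ([0.554, 0.057, 0.04], 0.67), ([0.607, 0.072, 0.038], 0.63)]
```

View pics/s4.png

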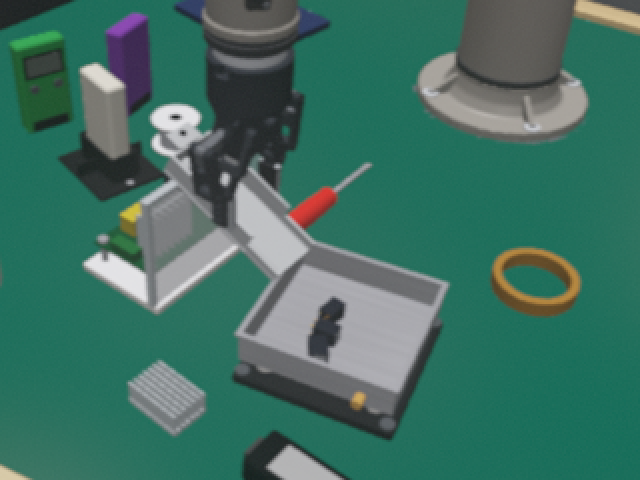

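All three relays are in the pan (crop px ~(325,325)) and the tilted tray is empty. Next I'll carry the tray back.

>>> send_rows(deltas="0 0 -0.01 0;0 0 -0.03 0;0 0 -0.06 0;0 0 -0.09 0;0 0 -0.11 0")

```text
t: 11.8
eef_pos: [0.5617, -0.0417, 0.2388]
tool_rot: [0.001, 0.727, 0.687, 0.0]
contact_force: [0.4, 0.3, -0.5]
gripper_width: 0.69
grasp_force: 45.8
```

>>> send_rows(deltas="0.02 0 0 -5;0.05 0 0 -13;0.09 0 0 -21;0.13 0 0 -29;0.17 0 0 -37")

```text
t: 12.3
eef_pos: [0.5707, 0.1295, 0.2369]
tool_rot: [0.0, 0.469, 0.883, -0.001]
contact_force: [0.4, -0.8, -0.8]
gripper_width: 0.689
grasp_force: 45.7
```

```bash
python3 go.py 0.538 0.334 0.16 89
```

```text
t 12.3 pos [0.5707 0.1295 0.2369] yaw 34.1 tilt 0.07 q7 0.37 -> [0.1878 0.0875 0.0766] spin -54.9 F [ 0.4 -0.8 -0.8] w 0.689 g 45.7
```

>>> send_rows(deltas="0.038 0.018 0 -8;0.075 0.035 0 -16;0.112 0.052 0.01 -24;0.15 0.07 0.02 -32;0.175 0.08 0.03 -40")

```text
t: 12.8
eef_pos: [0.539, 0.322, 0.2064]
tool_rot: [0.0, 0.137, 0.991, 0.0]
contact_force: [-0.2, 0.5, -1.3]
gripper_width: 0.69
grasp_force: 45.7
```

```bash
python3 go.py 0.538 0.334 0.075 89
```

```text
t 12.8 pos [0.539  0.322  0.2064] yaw 74.3 tilt 0.02 q7 0.69 -> [0.0043 0.0113 0.1314] spin -14.7 F [-0.2  0.5 -1.3] w 0.69 g 45.7
```

>>> send_rows(deltas="0.004 0.011 0.03 -8;0.004 0.011 0.07 -14.7;0.004 0.011 0.11 -14.7;0.004 0.011 0.13 -14.7;0.004 0.011 0.145 -14.7")

```text
t: 13.3
eef_pos: [0.5387, 0.3292, 0.0596]
tool_rot: [-0.001, 0.013, 1.0, -0.002]
contact_force: [0.3, 0.1, -0.8]
gripper_width: 0.689
grasp_force: 45.7
```

>>> send_rows(deltas="0 0 0.008 0;0 0 0.016 0;0 0 0.024 0;0 0 0.031 0;0 0 0.038 0")

```text
t: 13.8
eef_pos: [0.5421, 0.3322, 0.0256]
tool_rot: [0.003, 0.013, 1.0, 0.002]
contact_force: [2.2, 0.0, 5.9]
gripper_width: 0.695
grasp_force: 47.5
```

```bash
python3 go.py 0.538 0.334 0.0145 89
```

```text
t 13.8 pos [0.5421 0.3322 0.0256] yaw 88.5 tilt 0.37 q7 0.91 -> [0.0042 0.0017 0.011 ] spin -0.5 F [2.2 0.  5.9] w 0.695 g 47.5
```

>>> send_rows(deltas="0 0 0.003 0;0 0 0.006 0;0 0 0.009 0;0 0 0.009 0;0 0 0.009 0")

```text
t: 14.3
eef_pos: [0.5394, 0.3315, 0.0149]
tool_rot: [0.0, 0.013, 1.0, 0.0]
contact_force: [1.8, -0.0, 4.4]
gripper_width: 0.688
grasp_force: 47.9
```

>>> send_rows(deltas="0 0 0 0;0 0 0 0;0 0 0 0;0 0 0 0;0 0 0 0", claw=1)

```text
t: 14.8
eef_pos: [0.5387, 0.3311, 0.0142]
tool_rot: [-0.0, 0.012, 1.0, -0.0]
contact_force: [-0.1, 0.1, 0.0]
gripper_width: 1.0
grasp_force: 0.0
```

>>> send_rows(deltas="0 0 -0.01 0;0 0 -0.04 0;0 0 -0.09 0;0 0 -0.14 0;0 0 -0.19 0")

```text
t: 15.3
eef_pos: [0.5387, 0.3309, 0.2072]
tool_rot: [0.0, 0.013, 1.0, 0.0]
contact_force: [0.0, 0.7, -0.2]
gripper_width: 1.003
grasp_force: 0.0
```

```bash
python3 go.py 0.466 -0.317 0.28 -17;  python3 - <<'E'
from h import *
p=bot.read_camera("scene"); cv2.imwrite("pics/s5.png",p["img"][:,:,::-1])
for q in("tray","relay1"): print(q,[(np.round(r["xyz"],3).tolist(),round(r["confidence"],2)) for r in bot.landmark_of(p,q)][:4])
r=bot.masks_of(p,"tray")[0]; w=world(p,r["mask"]); print(np.round(np.percentile(w,[1,99],axis=0),3).tolist())
E
```

```text
t 15.3 pos [0.5387 0.3309 0.2072] yaw 88.6 tilt 0.02 q7 0.91 -> [ 0.0564 -0.6495 -0.073 ] spin -74.4 F [ 0.   0.7 -0.2] w 1.003 g 0.0
tray [([0.542, 0.332, 0.0], 0.93), ([0.465, -0.312, -0.003], 0.71), ([0.372, -0.287, 0.0], 0.57)]
relay1 [([0.556, 0.056, 0.04], 0.68), ([0.606, 0.071, 0.038], 0.63), ([0.584, 0.068, 0.042], 0.44)]
[[0.469, 0.3, -0.001], [0.637, 0.359, 0.027]]
```

View pics/s5.png

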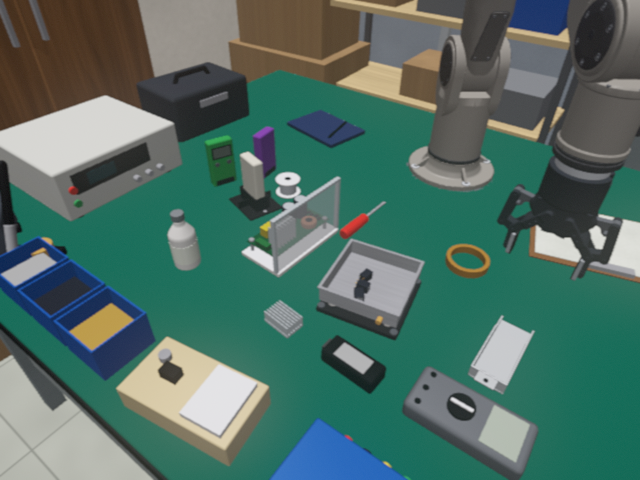

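The tray is empty and flat at px (503,352), and the relays sit in the pan at (362,285). On to the meter, px (252,177).

>>> send_rows(deltas="0.01 -0.03 -0.03 8;0.02 -0.08 -0.06 16;0.03 -0.13 -0.073 24;0.035 -0.18 -0.073 32;0.04 -0.23 -0.073 40", claw=0.7)

```text
t: 16.0
eef_pos: [0.4934, 0.1118, 0.2765]
tool_rot: [-0.001, 0.356, 0.934, -0.0]
contact_force: [1.2, -0.4, -0.2]
gripper_width: 0.704
grasp_force: 0.0
```

```bash
python3 go.py 0.466 -0.317 0.28 -17
```

```text
t 16.0 pos [0.4934 0.1118 0.2765] yaw 48.3 tilt 0.09 q7 0.54 -> [-0.2649 -0.3383 -0.0032] spin 65.3 F [ 1.2 -0.4 -0.2] w 0.704 g 0.0
```

>>> send_rows(deltas="-0.031 -0.039 0 8;-0.062 -0.079 0 16;-0.092 -0.118 0 24;-0.123 -0.157 0 32;-0.154 -0.197 0 40")

```text
t: 16.5
eef_pos: [0.4783, -0.1369, 0.276]
tool_rot: [-0.001, 0.654, 0.756, -0.001]
contact_force: [1.7, 0.3, -0.5]
gripper_width: 0.701
grasp_force: 0.0
```

```bash
python3 go.py 0.466 -0.317 0.25 -17
```

```text
t 16.5 pos [ 0.4783 -0.1369  0.276 ] yaw 8.3 tilt 0.15 q7 0.38 -> [-0.1764 -0.038   0.026 ] spin 25.3 F [ 1.7  0.3 -0.5] w 0.701 g 0.0
```

>>> send_rows(deltas="-0.045 -0.01 0 8;-0.09 -0.02 0.01 16;-0.13 -0.029 0.02 24;-0.165 -0.036 0.026 25.3;-0.1764 -0.038 0.026 25.3")

```text
t: 17.0
eef_pos: [0.4657, -0.3187, 0.2491]
tool_rot: [-0.001, 0.804, 0.594, -0.002]
contact_force: [0.9, 0.2, 0.0]
gripper_width: 0.704
grasp_force: 0.0
```

>>> send_rows(deltas="0 0 0 0;0 0 0 0")

```text
t: 17.2
eef_pos: [0.4686, -0.314, 0.2505]
tool_rot: [-0.001, 0.802, 0.597, -0.0]
contact_force: [-0.0, 1.0, -0.0]
gripper_width: 0.706
grasp_force: 0.0
```

```bash
python3 go.py 0.466 -0.317 0.103 -17; python3 - <<'E'
from h import *
p=bot.read_camera("wrist"); cv2.imwrite("pics/w6.png",p["img"][:,:,::-1])
print([(np.round(r["xyz"],3).tolist(),round(r["confidence"],2)) for r in bot.landmark_of(p,"meter")][:4])
E
```

```text
t 17.2 pos [ 0.4686 -0.314   0.2505] yaw -16.7 tilt 0.11 q7 0.4 -> [-0.0038 -0.0013  0.1475] spin 0.3 F [-0.  1. -0.] w 0.706 g 0.0
[([0.438, -0.452, -0.002], 0.97), ([0.335, -0.389, -0.0], 0.7), ([0.466, -0.312, 0.001], 0.56)]
```

View pics/w6.png

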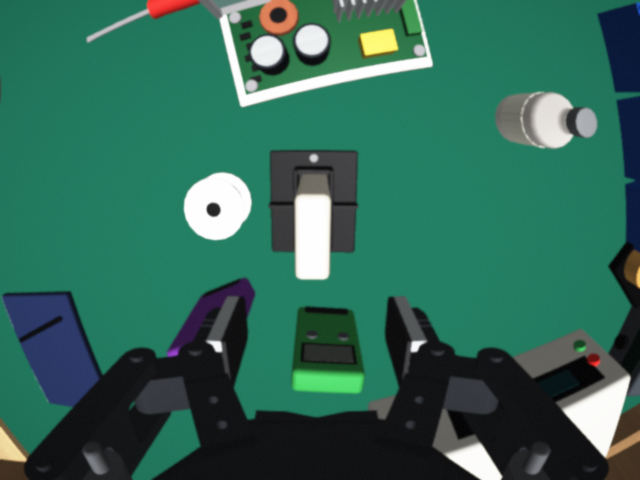

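The beige meter at px (313,230) is centred and square between the jaws. I'm descending and gripping it.

>>> send_rows(deltas="-0.004 -0.001 0.04 0.3;-0.004 -0.001 0.08 0.3;-0.004 -0.001 0.115 0.3;-0.004 -0.001 0.135 0.3;-0.004 -0.001 0.1475 0.3")

```text
t: 17.8
eef_pos: [0.4664, -0.3168, 0.1022]
tool_rot: [-0.001, 0.803, 0.596, -0.0]
contact_force: [-0.9, 0.4, 0.6]
gripper_width: 0.7
grasp_force: 0.0
```

>>> send_rows(deltas="0 0 0 0;0 0 0 0;0 0 0 0;0 0 0 0;0 0 0 0", claw=0, force=45)

```text
t: 18.3
eef_pos: [0.467, -0.319, 0.105]
tool_rot: [0.0, 0.804, 0.595, 0.001]
contact_force: [-1.6, 1.7, 6.8]
gripper_width: 0.302
grasp_force: 45.1
```

>>> send_rows(deltas="0 0 0 0;0 0 0 0;0 0 0 0;0 0 0 0;0 0 0 0")

```text
t: 18.8
eef_pos: [0.467, -0.3191, 0.105]
tool_rot: [0.0, 0.804, 0.595, 0.001]
contact_force: [-2.2, 2.3, 7.4]
gripper_width: 0.3
grasp_force: 45.1
```

```bash
python3 go.py 0.466 -0.317 0.275 -17
```

```text
t 18.8 pos [ 0.467  -0.3191  0.105 ] yaw -17.0 tilt 0.09 q7 0.54 -> [ 0.0018 -0.0013 -0.17  ] spin -0.0 F [-2.2  2.3  7.4] w 0.3 g 45.1
```

>>> send_rows(deltas="0 0 -0.01 0;0 0 -0.025 0;0 0 -0.045 0;0 0 -0.07 0;0 0 -0.095 0")

```text
t: 19.3
eef_pos: [0.4664, -0.3193, 0.2009]
tool_rot: [0.0, 0.804, 0.594, 0.0]
contact_force: [0.6, 0.3, -1.4]
gripper_width: 0.299
grasp_force: 44.2
```

>>> send_rows(deltas="0 0 -0.025 0;0 0 -0.05 0;0 0 -0.07 0;0 0 -0.08 0;0 0 -0.08 0")

```text
t: 19.8
eef_pos: [0.467, -0.3195, 0.2807]
tool_rot: [0.001, 0.804, 0.595, 0.001]
contact_force: [0.4, 0.5, -1.2]
gripper_width: 0.297
grasp_force: 44.4
```

```bash
python3 go.py 0.565 0.077 0.28 10; python3 - <<'E'
from h import *
p=bot.read_camera("scene"); cv2.imwrite("pics/s7.png",p["img"][60:300,120:440,::-1].repeat(2,0).repeat(2,1))
print([(np.round(r["xyz"],3).tolist(),round(r["confidence"],2)) for r in bot.landmark_of(p,"meter")][:4])
E
```

```text
t 19.8 pos [ 0.467  -0.3195  0.2807] yaw -17.0 tilt 0.2 q7 0.39 -> [ 0.4078 -0.0226  0.0006] spin -27.0 F [ 0.4  0.5 -1.2] w 0.297 g 44.4
[([0.468, -0.32, 0.181], 0.68), ([0.336, -0.392, -0.001], 0.66), ([0.44, -0.453, 0.0], 0.58)]
```

View pics/s7.png

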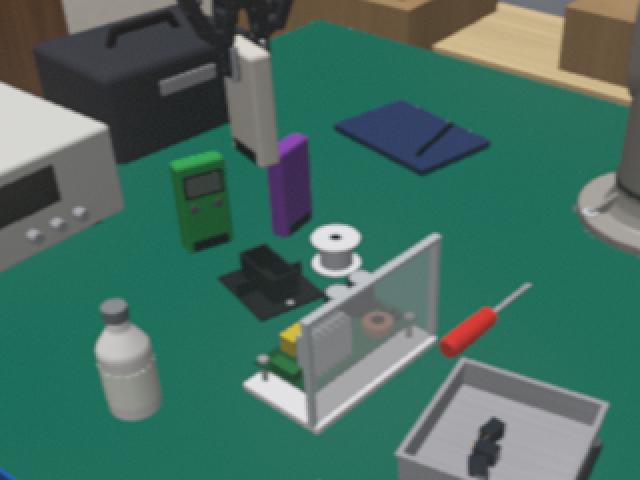

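The meter hangs upright at crop px (252,100), nose about 0.18 m up and clear of the holder. Carrying it over the fixture now.

>>> send_rows(deltas="0.01 -0.001 0 0;0.035 -0.002 0 0;0.065 -0.004 0 0;0.1 -0.006 0 0;0.135 -0.008 0 0")

```text
t: 20.4
eef_pos: [0.4979, -0.1855, 0.2777]
tool_rot: [-0.001, 0.804, 0.595, -0.001]
contact_force: [-0.1, 1.1, -1.5]
gripper_width: 0.295
grasp_force: 44.3
```

>>> send_rows(deltas="0.035 -0.002 0 0;0.07 -0.004 0 0;0.105 -0.006 0 0;0.14 -0.008 0 0;0.175 -0.01 0 0")

```text
t: 20.9
eef_pos: [0.5394, -0.015, 0.2778]
tool_rot: [-0.001, 0.804, 0.595, -0.001]
contact_force: [0.6, 0.5, -0.6]
gripper_width: 0.297
grasp_force: 44.3
```

```bash
python3 go.py 0.565 0.077 0.28 -17
```

```text
t 20.9 pos [ 0.5394 -0.015   0.2778] yaw -17.0 tilt 0.11 q7 -0.26 -> [ 0.0955 -0.0025 -0.0023] spin -0.0 F [ 0.6  0.5 -0.6] w 0.297 g 44.3
```

>>> send_rows(deltas="0.03 -0.001 0 0;0.055 -0.001 0 0;0.075 -0.002 0 0;0.09 -0.002 0 0;0.0955 -0.002 0 0")

```text
t: 21.4
eef_pos: [0.5658, 0.0768, 0.2779]
tool_rot: [-0.0, 0.803, 0.596, -0.001]
contact_force: [0.2, 0.2, -2.0]
gripper_width: 0.299
grasp_force: 44.3
```

>>> send_rows(deltas="0 0 0.02 0;0 0 0.045 0;0 0 0.065 0;0 0 0.075 0;0 0 0.08 0")

```text
t: 21.9
eef_pos: [0.5655, 0.0739, 0.1979]
tool_rot: [-0.0, 0.804, 0.594, -0.001]
contact_force: [0.3, 0.1, -0.7]
gripper_width: 0.298
grasp_force: 44.3
```

>>> send_rows(deltas="0 0 0 0;0 0 0 0;0 0 0 0")

```text
t: 22.2
eef_pos: [0.5667, 0.0746, 0.1998]
tool_rot: [0.0, 0.804, 0.595, 0.001]
contact_force: [-0.4, 0.0, -1.5]
gripper_width: 0.297
grasp_force: 44.3
```

```bash
python3 go.py 0.565 0.077 0.188 -17; python3 - <<'E'
from h import *
p=bot.read_camera("scene"); cv2.imwrite("pics/s8.png",p["img"][120:360,220:540,::-1].repeat(2,0).repeat(2,1))
for q in("meter","pan_rim","relay1"):print([(np.round(r["xyz"],3).tolist(),round(r["confidence"],2)) for r in bot.landmark_of(p,q)][:4])
E
```

```text
t 22.2 pos [0.5667 0.0746 0.1998] yaw -17.0 tilt 0.1 q7 -0.36 -> [ 0.0018 -0.0024  0.0118] spin -0.0 F [-0.4  0.  -1.5] w 0.297 g 44.3
[([0.335, -0.391, -0.001], 0.88), ([0.571, 0.074, 0.101], 0.77), ([0.435, -0.454, 0.001], 0.58)]
[([0.566, 0.08, 0.065], 0.97)]
[([0.709, 0.334, 0.002], 0.74), ([0.606, 0.078, 0.041], 0.63), ([0.554, 0.056, 0.042], 0.49), ([0.585, 0.067, 0.044], 0.48)]
```

View pics/s8.png

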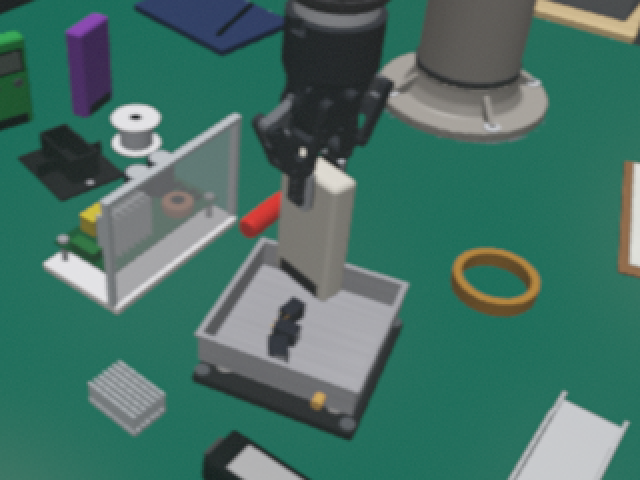

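The meter is upright over the pan, its nose at crop px ~(310,280) and about 37 mm above the rim. I'll lower it 12 mm, let it settle and hand in.

>>> send_rows(deltas="0.001 -0.002 0.004 0;0.002 -0.002 0.008 0;0.002 -0.002 0.011 0;0.002 -0.002 0.012 0;0.002 -0.002 0.012 0")

```text
t: 22.9
eef_pos: [0.5646, 0.077, 0.1865]
tool_rot: [-0.0, 0.804, 0.595, -0.0]
contact_force: [-0.0, 0.0, -1.2]
gripper_width: 0.298
grasp_force: 44.3
```

>>> send_rows(deltas="0 0 0 0;0 0 0 0;0 0 0 0;0 0 0 0;0 0 0 0")

```text
t: 23.4
eef_pos: [0.5648, 0.0771, 0.1869]
tool_rot: [-0.0, 0.804, 0.595, 0.0]
contact_force: [1.0, -0.6, -1.0]
gripper_width: 0.296
grasp_force: 44.3
```

```bash
python3 go.py 0.565 0.077 0.188 -17; python3 -c "
from h import *
p=bot.read_camera('scene');print([np.round(r['xyz'],3).tolist() for r in bot.landmark_of(p,'meter')])
print(bot.hand_in())"
```

```text
t 23.4 pos [0.5648 0.0771 0.1869] yaw -17.0 tilt 0.01 q7 -0.36 -> [-0.0001  0.0002 -0.0011] spin -0.0 F [ 1.  -0.6 -1. ] w 0.296 g 44.3
[[0.334, -0.392, 0.001], [0.564, 0.076, 0.088], [0.373, -0.288, 0.001], [0.438, -0.45, 0.0]]
the job is handed in; nothing more can be done
None
```

I handed the job in at about 23 s; no verdict came back. All three relays are in the pan, the empty tray is flat on the bench and let go, and the meter is held still and upright over the pan centre, its nose about 24 mm above the rim.

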